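# Pack the vaccination transport case

## Task

Pack the blue transport case: put the yellow tray flat on its floor first, then the white tray on top of it, then the green tray on top of that, keeping the trays level so nothing spills. Then set the blue lid on the case and press it fully home, so that the spring catches snap over both its ends. Let go of everything, and leave the tape roll, the sanitiser bottle and the sharps container where they stand.

Things in the scene. Friction and masses are not known exactly. Their poses are not given: they have to be found in the camera images.
- case: Blue open case, fixed: outside 126 (x) x 106 (y) x 86 mm high, cavity 116 x 96, floor 5 mm thick. At each x end a black spring catch 30 mm wide, its leaf leaning outward from 94 to 123 mm height; leaves 118 mm apart below, 143 at the top. A lid pressed down (about 10 N) spreads them and they snap back over it. Origin: centre of underside; x lengthwise, z up.
- yellow_tray_center (a point): Yellow insert tray holding orange-capped needles, 104 (x) x 84 (y) x 24 mm high, 0.12 kg; walls and floor 3 mm, contents fixed, under 13 mm high, near both x ends. A solid divider 12 mm thick runs along its middle, along x, as high as the rim: pinch it from above to carry the tray (33 mm free on each side). Point: the tray's centre, 12 mm above its underside; z up.
- white_tray_center (a point): White insert tray holding blue square swab packets, 104 (x) x 84 (y) x 24 mm high, 0.12 kg; walls and floor 3 mm, contents fixed, under 13 mm high, near both x ends. A solid divider 12 mm thick runs along its middle, along x, as high as the rim: pinch it from above to carry the tray (33 mm free on each side). Point: the tray's centre, 12 mm above its underside; z up.
- green_tray_center (a point): Green insert tray holding small glass vials, 104 (x) x 84 (y) x 24 mm high, 0.12 kg; walls and floor 3 mm, contents fixed, under 13 mm high, near both x ends. A solid divider 12 mm thick runs along its middle, along x, as high as the rim: pinch it from above to carry the tray (33 mm free on each side). Point: the tray's centre, 12 mm above its underside; z up.
- lid_handle (a point): Blue lid, 0.16 kg: plate 130 (x) x 110 (y) x 6 mm; under it a plug 108 x 84 x 6 mm that enters the case; on it a black bar handle 50 (x) x 14 (y) x 36 mm high. Point: middle of the handle, 30 mm above the plug's underside, 18 mm above the plate's top; lid home (plate on the case's rim), it is 110 mm above the case's underside. x lengthwise, z up.
- tape_center (a point): Bystander: white roll of tape standing on its flat side, 70 mm across, 45 mm high; the point is its centre.
- sanitiser_center (a point): Bystander: white sanitiser bottle with a blue cap, 52 mm across, 130 mm high; the point is its centre.
- sharps_center (a point): Bystander: yellow sharps container with a red top, 108 x 108 mm, 136 mm high; the point is 64 mm above its underside.

How it is judged:
On the way, in this order (a step that is already met when the one before it is completed fails the run):
1. the yellow tray lies flat on the floor of the case (horizontal distance between yellow_tray_center and case below 0.012 m and z of yellow_tray_center in the frame of case between 0.012 and 0.022 m and angle between yellow_tray_center's own z axis and vertical below 0.08 rad and linear speed of yellow_tray below 0.02 m/s), for 0.2 s.
2. the white tray lies flat on the yellow one, in the case (horizontal distance between each of yellow_tray_center, white_tray_center and case below 0.012 m and z of yellow_tray_center in the frame of case between 0.012 and 0.022 m and angle between each of yellow_tray_center, white_tray_center's own z axis and vertical below 0.08 rad and z of white_tray_center in the frame of case between 0.036 and 0.046 m and linear speed of white_tray below 0.02 m/s), for 0.2 s.
3. the green tray lies flat on the white one, in the case (horizontal distance between each of yellow_tray_center, white_tray_center, green_tray_center and case below 0.012 m and z of yellow_tray_center in the frame of case between 0.012 and 0.022 m and angle between each of yellow_tray_center, white_tray_center, green_tray_center's own z axis and vertical below 0.08 rad and z of white_tray_center in the frame of case between 0.036 and 0.046 m and z of green_tray_center in the frame of case between 0.06 and 0.07 m and linear speed of green_tray below 0.02 m/s), for 0.2 s.
4. the lid is home on the rim under both catches (horizontal distance between lid_handle and case below 0.012 m and z of lid_handle in the frame of case between 0.107 and 0.113 m and angle between lid_handle's own z axis and vertical below 0.08 rad and linear speed of lid below 0.02 m/s), for 0.2 s.
At the end, for the whole second after the job is handed in: In the case from below: yellow, white, green tray (centres 17, 41, 65 mm above its underside, within 5 mm), lid seated under the catches (handle point at 110 mm, within 3 mm); each within 12 mm of the case's middle, tilt under 0.08 rad, at rest, released (all of step 3 and all of step 4 and linear speed of each of yellow_tray, white_tray below 0.02 m/s); the robot touches nothing.
It fails at once if the roll of tape is pushed more than 30 mm or knocked over (distance of tape_center from where it was at the start of the episode above 0.03 m or angle between tape_center's own z axis and vertical above 0.4 rad).
It fails at once if the sanitiser bottle is pushed more than 30 mm or knocked over (distance of sanitiser_center from where it was at the start of the episode above 0.03 m or angle between sanitiser_center's own z axis and vertical above 0.4 rad).
It fails at once if the sharps container is pushed more than 30 mm or knocked over (distance of sharps_center from where it was at the start of the episode above 0.03 m or angle between sharps_center's own z axis and vertical above 0.4 rad).
It fails at once if a tray is tipped by more than 35 degrees, which would spill it (angle between any of yellow_tray_center, white_tray_center, green_tray_center's own z axis and vertical above 0.61 rad).
It also fails if it takes over 131 s, if anything falls off the work surface, if the arm or the gripper's body presses on something with over 40 N, if the wrist force passes 120 N, or if a joint passes its speed limit or range.

## Robot

A 6-joint arm with a two-finger parallel gripper is mounted at the origin on the work surface. World frame = base frame: x ahead of the robot, y to its left, z up, the work surface at z = 0. Lengths are in m, angles in rad, forces in N, time in s.
With the tool pointing down it reaches from about 0.35 to 0.775 m from the base axis. Payload 7.3 kg.
Tool frame: the origin (TCP) lies at the very end of the fingers, on their centre line; the grasp point (between the pads) lies 19 mm behind it; z points along the fingers, y is the direction in which the jaws open and shut (so a half turn about z gives the same grasp; the last joint's range is limited). The gripper opens to 92 mm and grips with 3 to 60 N. Pads are 19 mm wide; open, the fingers measure 130 mm over their backs; the gripper's body (75 mm by 190 mm) begins 47 mm behind the grasp point.
Start: joints at [1.097, 0.342, 1.524, -0, 1.275, -0.146], TCP at [0.169, 0.497, 0.227] pointing down, gripper open.
Joint ranges: [-2.53, 2.53], [-0.77, 2.02], [0.04, 2.7], [-1, 4.14], [0.28, 2.66], [-3.11, 3.11]. Speed limits (rad/s): [2.57, 2.57, 3.14, 3.14, 3.14, 3.14].

## Interface

Orientations are given as [roll, pitch, yaw] about the fixed x, y, z axes, in that order (R = Rz(yaw) Ry(pitch) Rx(roll)).
In Python, from cell import robot gives the robot as it stands.
- The arm moves only by the shell command python3 -m pendant 'ROWS' [OPENING] [FORCE]. ROWS is JSON, a list of rows, each a list of 2 entries, a list of its own where there are three numbers: the shift along the tool's x, y, z in mm, then the turn about the tool's z in degrees. In form: [[[x, y, z], turn], ...]. A call has 1 to 10 rows; each row is the pose to reach, as a shift and turn from the pose measured when the call began, along the tool's axes at that moment; what a row does not reach only later rows make up. A row lasts 1/12 s, in which the tool goes at most 41.7 mm and 7.16 degrees, less where a joint would pass 70% of its speed; a pose out of reach is approached as far as the arm can. A call with a gripper value outside its range is refused whole. OPENING is the opening, from 0 (shut) to 1 (fully open), set as the call begins (- or left out, the last holds). The fingers move at their own pace and stop on an object; FORCE is the grip in N (left out, the last holds). Time passes only in rows, so rows that repeat a pose let the fingers close. It gives the time, the measured TCP pose, the force and the opening at its end, in the units of the state.
- robot.observe(): the state, without advancing time (a new reading comes with each control period).
- robot.read_camera(name): name is "scene" or "top" or "wrist"; returns the picture (384x512x3 uint8, red, green, blue); there is no depth.
- robot.calibration(name): a dict with "vfov" (degrees; the focal length in pixels is half the picture's height over the tangent of half this angle, whatever the lens; pixels are square), "cx", "cy" (the principal point, pixels), "rvec" (rotation vector, rad) and "tvec" (3), from world to camera coordinates, as OpenCV has them. Camera axes: x right, y down, z forward; pixel columns grow to the right and rows downward; lengths in m; the calibration is good to about 2 mm. A picture is of the moment at which its call begins: read the wrist's pose just before it. calibration takes no time and is no camera call; for the wrist camera it gives the pose at the moment of the call.
- robot.hand_in(): hands the job in, once; it reports no verdict.
Trained networks look in the newest picture that a camera, given by its name, has taken for a name from the list of things; names that differ only in an ending like _2 or _b are one class to them, and where a whole thing is asked for, a point or a joint stands for the part that bears it (a point fixed in the world has none). Each returns a list of dicts, best first, with "p" (0 to 1); they miss things now and then, are a little off and sometimes report something else, mostly with a low value. They report only what shows in the picture. A call takes as long as a camera call.
- robot.find_in(camera, query): "xy" ([column, row] as shares, 0 to 1, of the picture: columns of its width, rows of its height, amid what is visible of it).
The state is a dict: "time": time; "qpos": joint angles; "qvel": joint speeds; "joint_efforts": joint torques, N m; "tool_pos": TCP position; "tool_rot": TCP orientation; "contact_force": force on the tool from outside, world axes, zero at the start; "torque": the same for the moment, N m; "opening": finger opening in m.
Only numpy, scipy, OpenCV 4.12 (cv2) and the standard library are available. Lean on these libraries where they do the work, as an engineer would, in place of code of your own. Each camera call takes 0.05 s, during which the arm holds its last target.

## Working session

There is one attempt and no reset: what is moved stays moved. The work goes in short steps, Python scripts to look and compute and a shell command to move; the robot and the scene stay as the last step left them, time stands still between calls to the robot, and variables do not carry over. Pictures are saved under pics/ and viewed, and the job is handed in when it is done.

```bash
ls; mkdir -p pics
python3 - <<'E'
from cell import robot
import cv2,json
s=robot.observe();print(s)
for n in ["scene","top","wrist"]:
    im=robot.read_camera(n);cv2.imwrite(f"pics/a_{n}.png",im[:,:,::-1]);print(n,robot.calibration(n))
E
```

```text
pics
{'time': 0.0, 'qpos': array([ 1.09698969e+00,  3.42689692e-01,  1.52503914e+00, -3.03885731e-05,
        1.27542852e+00, -1.45982032e-01]), 'qvel': array([ 1.01041652e-03, -8.73996206e-05,  4.50508636e-04,  2.81906406e-03,
       -8.31569247e-04,  2.10631522e-03]), 'joint_efforts': array([ 1.80094712e-04, -4.31237340e+01, -2.44222873e+01,  7.15648220e-02,
        5.59092604e-02, -1.45700860e-04]), 'tool_pos': array([0.16882283, 0.49666268, 0.2260544 ]), 'tool_rot': array([-3.14004037e+00, -1.98858159e-04,  2.81377676e+00]), 'contact_force': array([ 0.77665526, -0.24394997,  0.3370188 ]), 'torque': array([ 0.02016978, -0.03587909, -0.00461603]), 'opening': 0.09179776173865094}
scene {'vfov': 50.007344125328764, 'cx': 259.73154798373264, 'cy': 189.2336547505544, 'rvec': array([ 1.21516755,  2.52088093, -0.76231337]), 'tvec': array([ 0.34308379, -0.30591167,  1.69965839])}
top {'vfov': 47.07659901417028, 'cx': 256.412330547105, 'cy': 196.84799868431918, 'rvec': array([ 2.11827295, -2.13366885,  0.19647267]), 'tvec': array([-0.01970442,  0.52711975,  1.35206595])}
wrist {'vfov': 64.66929302019044, 'cx': 257.5555771633968, 'cy': 188.0624189725654, 'rvec': array([-2.37168899, -1.69798262, -0.22561647]), 'tvec': array([-0.52424399, -0.03283885,  0.3903937 ])}
```

View pics/a_scene.png

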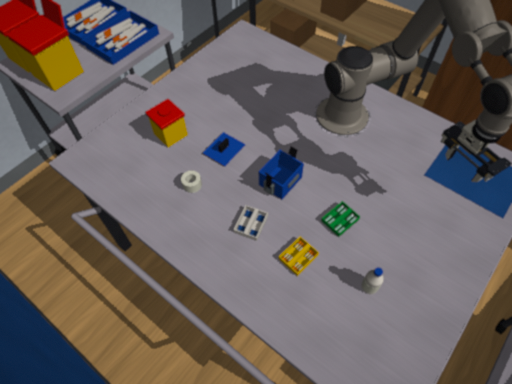

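View pics/a_top.png

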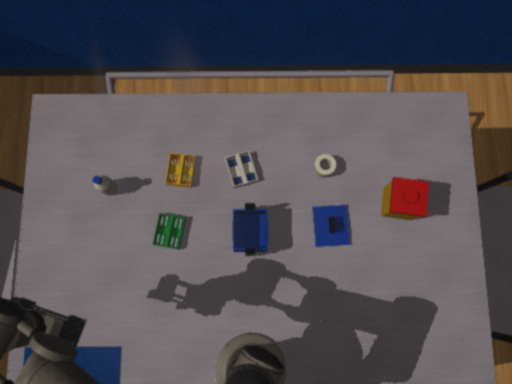

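View pics/a_wrist.png

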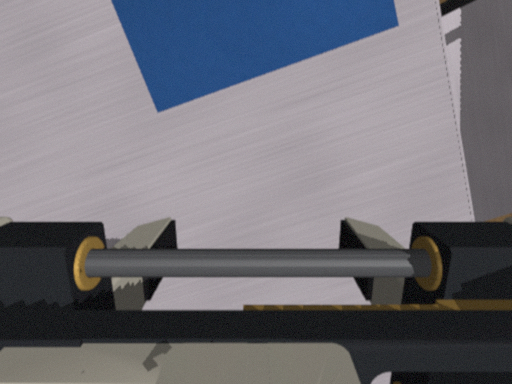

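The top picture shows the yellow tray near (181,170), white (242,169), green (170,231), case (250,230), lid (331,226), tape (325,165), sharps (407,198) and bottle (101,183). I'll measure these.

```bash
cat > h.py <<'E'
from cell import robot
import numpy as np, cv2
from scipy.spatial.transform import Rotation as R
def cam(c):
    f=192/np.tan(np.radians(c['vfov'])/2)
    return np.array([[f,0,c['cx']],[0,f,c['cy']],[0,0,1]]),cv2.Rodrigues(c['rvec'])[0],np.array(c['tvec'])
def unproj(c,px,z):
    K,Rm,t=cam(c); d=Rm.T@np.linalg.inv(K)@np.array([px[0],px[1],1.]); o=-Rm.T@t
    return o+d*(z-o[2])/d[2]
def proj(c,P):
    K,Rm,t=cam(c); return cv2.projectPoints(np.array(P,float).reshape(-1,1,3),Rm,t,K,None)[0][:,0]
def grab(n,save=None):
    c=robot.calibration(n); im=robot.read_camera(n)[:,:,::-1].copy()
    if save: cv2.imwrite(f"pics/{save}.png",im)
    return c,im
def tool(target,yaw=None):
    """mm shift in tool axes to world TCP target & turn (deg) to have tool y along direction yaw(deg) mod 180"""
    s=robot.observe(); Rm=R.from_euler('xyz',s['tool_rot']).as_matrix()
    d=Rm.T@(np.array(target)-s['tool_pos'])*1000
    ty=np.degrees(np.arctan2(Rm[1,1],Rm[0,1])); out=None
    if yaw is not None:
        dy=(yaw-ty+90)%180-90; out=-dy  # tool z down
    return np.round(d,1),out,s['tool_pos'],ty,s['qpos'][5],s['time']
E
python3 - <<'E'
from h import *
c,im=grab("top")
hsv=cv2.cvtColor(im,cv2.COLOR_BGR2HSV)
def go(name,m,box,z):
    x0,y0,x1,y1=box; mm=np.zeros(m.shape,np.uint8); mm[y0:y1,x0:x1]=m[y0:y1,x0:x1]
    ys,xs=np.nonzero(mm); 
    P=np.array([unproj(c,(x,y),z)[:2] for x,y in zip(xs,ys)],np.float32)
    r=cv2.minAreaRect(P); print(name,len(xs),np.round(r[0],4),np.round(r[1],4),r[2])
H,S,V=hsv[...,0],hsv[...,1],hsv[...,2]
go("yellow",(S>120)&(H>12)&(H<35),(155,140,205,200),.024)
go("green",(S>110)&(H>45)&(H<90),(140,200,200,260),.024)
go("white",(V>195)&(S<40)|(S>110),(215,140,270,198),.024)
go("case",(S>150)&(H>100)&(H<130),(220,195,280,265),.086)
go("lid",(S>150)&(H>100)&(H<130),(300,195,360,255),.012)
big=cv2.resize(im[130:270,90:440],None,fx=2.2,fy=2.2,interpolation=cv2.INTER_CUBIC);cv2.imwrite("pics/b.png",big)
for q in ["yellow_tray_center","white_tray_center","green_tray_center","lid_handle","case","tape_center","sanitiser_center","sharps_center"]:
    r=robot.find_in("top",q)[:1]
    for e in r: print(q,e, unproj(c,(e['xy'][0]*512,e['xy'][1]*384),.02))
E
```

```text
yellow 737 [0.6246 0.2253] [0.0862 0.1063] 83.16293334960938
green 438 [0.4247 0.2561] [0.0819 0.1015] 79.0982894897461
white 86 [0.6252 0.0222] [0.0808 0.0556] 16.336463928222656
case 1026 [ 0.4192 -0.0048] [0.1257 0.1008] 0.11299896985292435
lid 1165 [ 0.4391 -0.263 ] [0.1248 0.107 ] 3.122251510620117
yellow_tray_center {'xy': [0.3529, 0.4427], 'p': 0.68} [0.62357026 0.22412733 0.02      ]
white_tray_center {'xy': [0.4693, 0.4398], 'p': 0.69} [0.62592917 0.02867667 0.02      ]
green_tray_center {'xy': [0.3318, 0.594], 'p': 0.95} [0.43250739 0.25410959 0.02      ]
lid_handle {'xy': [0.6514, 0.5841], 'p': 0.6} [ 0.44095227 -0.27013107  0.02      ]
case {'xy': [0.4893, 0.5992], 'p': 0.69} [ 0.42423045 -0.00394629  0.02      ]
tape_center {'xy': [0.6441, 0.4258], 'p': 0.66} [ 0.64201936 -0.26570644  0.02      ]
sanitiser_center {'xy': [0.2037, 0.4794], 'p': 0.63} [0.57808953 0.47198517 0.02      ]
sharps_center {'xy': [0.793, 0.5143], 'p': 0.82} [ 0.52661393 -0.50865459  0.02      ]
```

View pics/b.png

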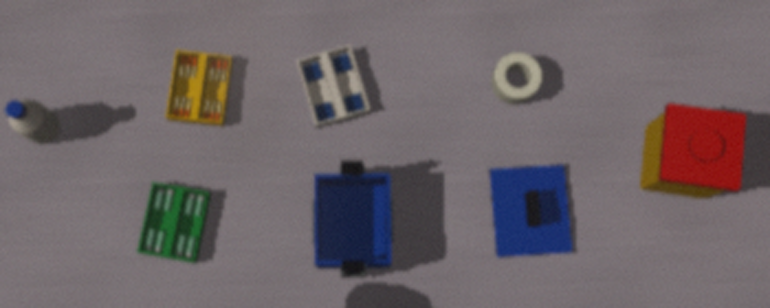

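Run:
```python
from h import *
print(tool([.6246,.2253,.15],83))
```

```text
(array([-518.8, -110.6,   76.8]), np.float64(-11.78359513304801), array([0.16903448, 0.49708992, 0.22677503]), np.float64(71.21640486695199), np.float64(-0.14599033726180521), 0.6)
```

```bash
python3 -m pendant '[[[-519,-111,30],-12],[[-519,-111,30],-12],[[-519,-111,30],-12],[[-519,-111,30],-12],[[-519,-111,30],-12],[[-519,-111,30],-12],[[-519,-111,30],-12],[[-519,-111,30],-12],[[-519,-111,30],-12],[[-519,-111,30],-12]]' 0.3 20
python3 - <<'E'
from h import *
print(tool([.6246,.2253,.15],83))
E
```

```text
time: 1.43
tool_pos: [0.5239, 0.2846, 0.2035]
tool_rot: [3.141, 0.0, 3.023]
contact_force: [1.0, 0.8, -1.1]
opening: 0.0305
(array([-107. ,  -47. ,   53.5]), np.float64(0.20468362641787508), array([0.52390927, 0.28462396, 0.20347865]), np.float64(83.20468362641788), np.float64(-1.0831807278527779), 1.4333)
```

```bash
python3 -m pendant '[[[-107,-47,40],0],[[-107,-47,40],0],[[-107,-47,40],0],[[-107,-47,40],0],[[-107,-47,40],0],[[-107,-47,40],0]]'
python3 - <<'E'
from h import *
print(tool([.6246,.2253,.15],83))
grab("wrist","w1")
E
```

```text
time: 1.93
tool_pos: [0.6244, 0.2253, 0.1631]
tool_rot: [3.141, -0.001, 3.022]
contact_force: [0.0, 0.5, 0.8]
opening: 0.0275
(array([-0.2,  0. , 13.1]), np.float64(0.17375709353694901), array([0.62437325, 0.22528988, 0.1631007 ]), np.float64(83.17375709353695), np.float64(-1.2211550970769327), 1.9333)
```

View pics/w1.png

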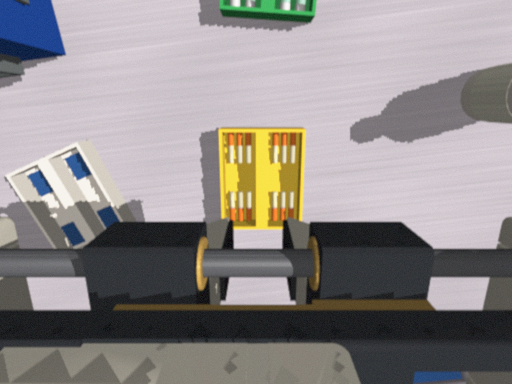

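Run:
```python
from h import *
c=robot.calibration("wrist"); im=cv2.imread("pics/w1.png")
cv2.imwrite("pics/w1z.png",cv2.resize(im[100:260,0:330],None,fx=2.4,fy=2.4,interpolation=cv2.INTER_CUBIC))
hsv=cv2.cvtColor(im,cv2.COLOR_BGR2HSV);H,S,V=[hsv[...,i] for i in range(3)]
m=((S>110)&(H>5)&(H<35)); m[:,:200]=0;m[:,330:]=0;m[232:]=0
ys,xs=np.nonzero(m);P=np.array([unproj(c,p,.024)[:2] for p in zip(xs,ys)],np.float32);print(cv2.minAreaRect(P))
print(xs.min(),xs.max(),ys.min(),ys.max())
```

```text
((0.6270391941070557, 0.22927606105804443), (0.08468994498252869, 0.10404810309410095), 83.21043395996094)
218 305 128 228
```

View pics/w1z.png

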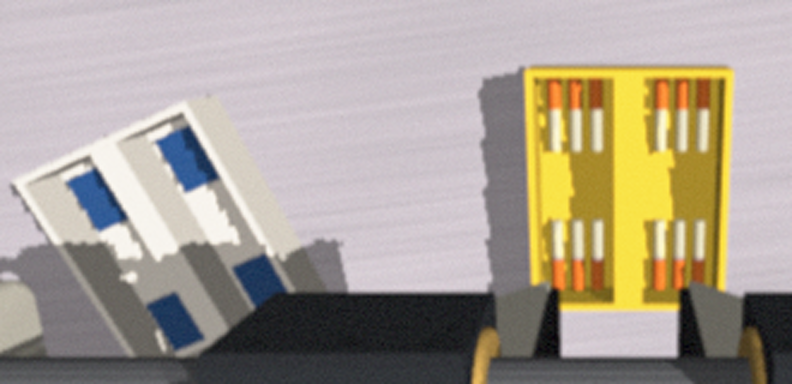

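Run:
```python
from h import *
print(tool([.6270,.2293,.013],83.2))
```

```text
(array([ -2.4,   3.5, 150.9]), np.float64(0.041653849886643), array([0.62411243, 0.22597067, 0.1638569 ]), np.float64(83.24165384988665), np.float64(-1.2212338486820955), 1.9833)
```

```bash
python3 -m pendant '[[[-2.5,3.5,40],0],[[-2.5,3.5,80],0],[[-2.5,3.5,110],0],[[-2.5,3.5,125],0],[[-2.5,3.5,135],0],[[-2.5,3.5,143],0],[[-2.5,3.5,150],0],[[-2.5,3.5,150.5],0],[[-2.5,3.5,150.5],0]]'
python3 - <<'E'
from h import *
print(tool([.6270,.2293,.013],83.2))
c,im=grab("wrist","w2")
E
```

```text
time: 2.73
tool_pos: [0.6275, 0.2296, 0.0143]
tool_rot: [3.14, 0.002, 3.024]
contact_force: [-0.9, -0.2, 0.2]
opening: 0.0278
(array([ 0.4, -0.3,  1.3]), np.float64(0.060549424790423245), array([0.627457  , 0.2295927 , 0.01430848]), np.float64(83.26054942479043), np.float64(-1.2175934528972177), 2.7333)
```

View pics/w2.png

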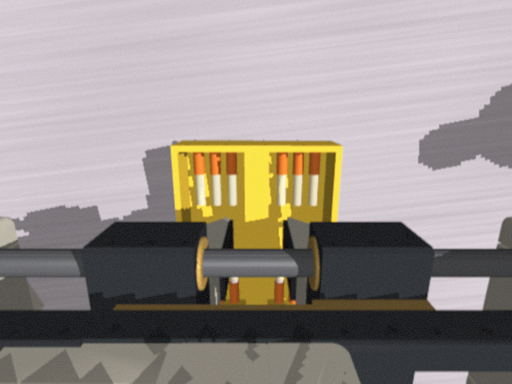

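Fingers straddle the divider, which runs down column 257. Closing, then a small lift.

```bash
python3 -m pendant '[[[0,0,1],0],[[0,0,1],0],[[0,0,1],0],[[0,0,1],0],[[0,0,1],0],[[0,0,1],0],[[0,0,-10],0],[[0,0,-25],0],[[0,0,-40],0],[[0,0,-40],0]]' 0 40
python3 - <<'E'
from h import *
print(tool([.42,0,.15],90))
c,im=grab("wrist","w3")
E
```

```text
time: 3.62
tool_pos: [0.6293, 0.23, 0.058]
tool_rot: [3.138, 0.007, 3.024]
contact_force: [1.3, 0.1, -0.3]
opening: 0.0111
(array([ 180.2, -252.7,  -94.1]), np.float64(-6.747314107308199), array([0.62926356, 0.22999673, 0.05797411]), np.float64(83.2526858926918), np.float64(-1.2175470463289322), 3.6167)
```

View pics/w3.png

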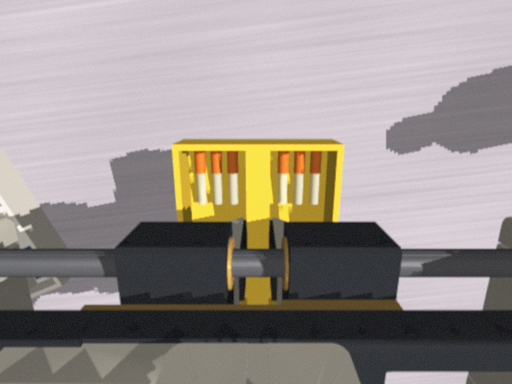

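Run:
```python
from h import *
print(tool([.53,0,.24],90))
```

```text
(array([  69.9, -239.3, -184.7]), np.float64(-6.750016153269456), array([0.62856465, 0.22976375, 0.05630054]), np.float64(83.24998384673054), np.float64(-1.2175675729773976), 3.6667)
```

```bash
python3 -m pendant '[[[0,0,-30],0],[[0,0,-65],-1],[[10,-20,-100],-2],[[25,-55,-130],-3],[[40,-90,-160],-4.5],[[55,-125,-185],-6],[[65,-160,-185],-6.75],[[70,-195,-185],-6.75],[[70,-225,-185],-6.75],[[70,-239,-185],-6.75]]'
python3 -m pendant '[[[0,0,0],0],[[0,0,0],0]]'
python3 - <<'E'
from h import *
print(tool([.53,0,.24],90))
c,im=grab("wrist","w4");np.save("w4c.npy",c,allow_pickle=True)
grab("scene","s4")
E
```

```text
time: 4.5
tool_pos: [0.5285, -0.0032, 0.24]
tool_rot: [3.141, 0.004, 3.139]
contact_force: [0.8, -0.1, -0.4]
opening: 0.0112
time: 4.67
tool_pos: [0.528, -0.004, 0.2392]
tool_rot: [3.141, 0.003, 3.137]
contact_force: [-0.9, 0.4, -1.8]
opening: 0.0114
(array([-2. ,  4. , -0.8]), np.float64(-0.27821777285601), array([ 0.52801013, -0.00396383,  0.23919351]), np.float64(89.72178222714399), np.float64(-1.7199122915597511), 4.6667)
```

View pics/w4.png

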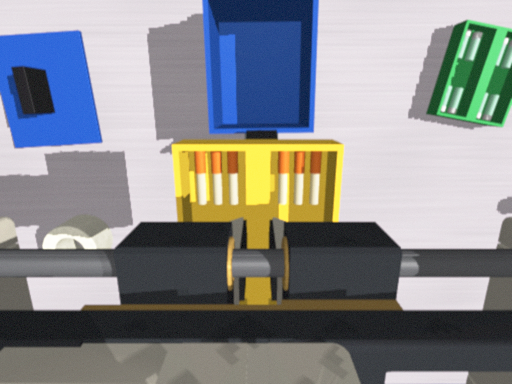

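View pics/s4.png

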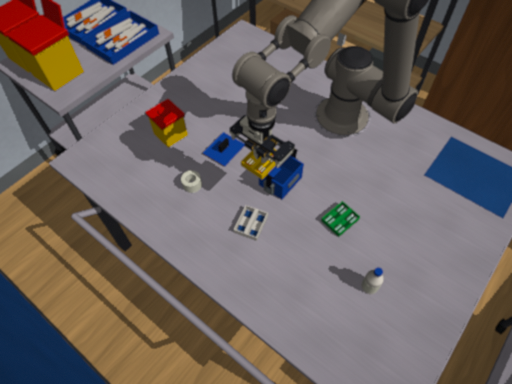

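The near case rim corners are at about (208,132) and (315,131). The lid is at the left and the green tray at the right, both fully visible.

Run:
```python
from h import *
c=np.load("w4c.npy",allow_pickle=True).item();im=cv2.imread("pics/w4.png")
hsv=cv2.cvtColor(im,cv2.COLOR_BGR2HSV);H,S,V=[hsv[...,i] for i in range(3)]
def rect(m,box,z,n):
    x0,y0,x1,y1=box;mm=np.zeros_like(m);mm[y0:y1,x0:x1]=m[y0:y1,x0:x1]
    ys,xs=np.nonzero(mm);P=np.array([unproj(c,p,z)[:2] for p in zip(xs,ys)],np.float32);print(n,cv2.minAreaRect(P),xs.min(),xs.max(),ys.min(),ys.max())
b=(S>120)&(H>100)&(H<130)
rect(b,(180,0,345,140),.086,"case(cropped)")
rect(b,(0,0,130,160),.012,"lid")
rect((S>100)&(H>45)&(H<90),(400,0,512,140),.024,"green")
for p in [(207.5,132.5),(315,131.5),(203.5,0),(318.5,0)]: print(p,unproj(c,p,.086))
cv2.imwrite("pics/w4z.png",cv2.resize(im[0:150,140:380],None,fx=3.2,fy=3.2,interpolation=cv2.INTER_CUBIC))
```

```text
case(cropped) ((0.4245704412460327, -0.0008368492126464844), (0.11984250694513321, 0.10572004318237305), 0.25356465578079224) 203 317 0 133
lid ((0.44035804271698, -0.2600354254245758), (0.12867803871631622, 0.11105973273515701), 3.022705316543579) 0 101 31 147
green ((0.42520350217819214, 0.2551543116569519), (0.09541098773479462, 0.10451046377420425), 79.5751953125) 427 511 20 126
(207.5, 132.5) [ 0.48397539 -0.05458357  0.086     ]
(315, 131.5) [0.48356147 0.05444847 0.086     ]
(203.5, 0) [ 0.36488096 -0.05239065  0.086     ]
(318.5, 0) [0.36539167 0.05233009 0.086     ]
```

View pics/w4z.png

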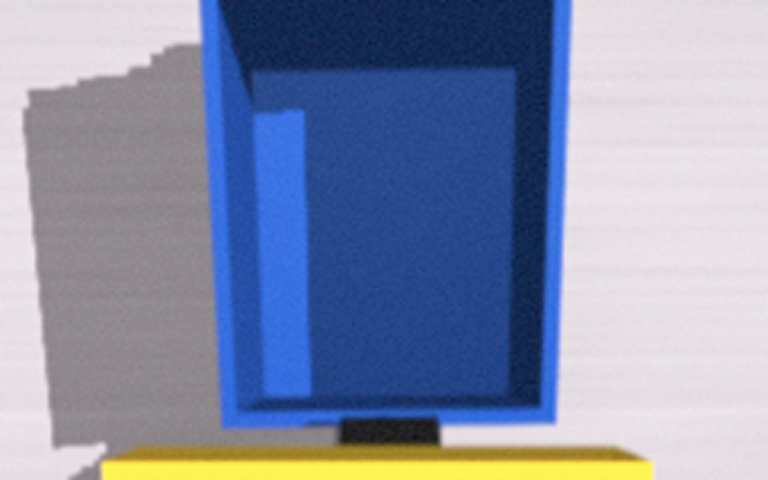

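Run:
```python
from h import *
c=np.load("w4c.npy",allow_pickle=True).item()
z=.239+.0107
for p in [(172,143),(343,143),(257,143)]: print(unproj(c,p,z))
print(tool([.4212,-.0008,.17],90))
```

```text
[ 0.4747946 -0.0455534  0.2497   ]
[0.47524617 0.03757852 0.2497    ]
[ 0.47501898 -0.00424608  0.2497    ]
(array([107.5,   1.2,  69. ]), np.float64(-0.12729370469020296), array([ 0.52846737, -0.00236762,  0.23937874]), np.float64(89.8727062953098), np.float64(-1.7197391223226548), 4.7667)
```

```bash
python3 -m pendant '[[[25,0,0],0],[[55,1,0],0],[[85,1,15],0],[[102,1,30],0],[[107.5,1,50],0],[[107.5,1,69],0],[[107.5,1,69],0],[[107.5,1,69],0],[[107.5,1,69],0]]'
python3 - <<'E'
from h import *
print(tool([.4215,-.0008,.022],90))
c,im=grab("wrist","w5"); grab("scene","s5")
E
```

```text
time: 5.52
tool_pos: [0.4221, -0.0005, 0.1708]
tool_rot: [3.14, 0.004, 3.141]
contact_force: [-0.1, -0.6, -0.3]
opening: 0.0114
(array([  1.3,  -0.5, 148.8]), np.float64(-0.05129555091700411), array([ 0.42212093, -0.00046917,  0.17080283]), np.float64(89.948704449083), np.float64(-1.7558292872822707), 5.5167)
```

View pics/w5.png

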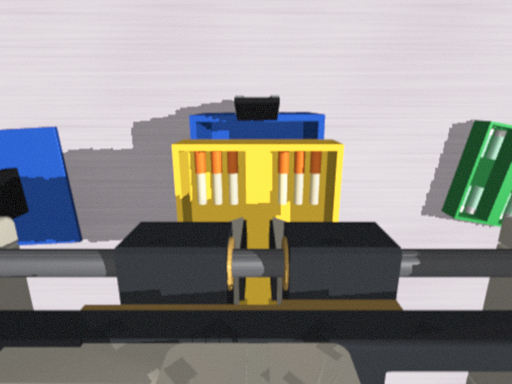

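Run:
```python
from h import *
c=robot.calibration("wrist")
print(unproj(c,(190.5,113.5),.086),unproj(c,(324,113.5),.086))
```

```text
[ 0.35798527 -0.05309306  0.086     ] [0.35818701 0.05095519 0.086     ]
```

```bash
python3 -m pendant '[[[1,-0.5,20],0],[[1,-0.5,40],0],[[1,-0.5,58],0],[[1,-0.5,76],0],[[1,-0.5,94],0],[[1,-0.5,112],0],[[1,-0.5,126],0],[[1,-0.5,138],0],[[1,-0.5,145],0],[[1,-0.5,148],0]]'
python3 -m pendant '[[[0,0,0],0],[[0,0,0],0]]'
python3 - <<'E'
from h import *
print(tool([.4215,-.0008,.021],90))
c,im=grab("wrist","w6");
E
```

```text
time: 6.45
tool_pos: [0.4223, -0.0011, 0.0226]
tool_rot: [3.14, 0.005, 3.14]
contact_force: [-1.0, 0.0, -1.2]
opening: 0.012
time: 6.62
tool_pos: [0.423, -0.0012, 0.0231]
tool_rot: [3.141, 0.006, 3.14]
contact_force: [0.0, 0.3, -1.0]
opening: 0.0117
(array([1.5, 0.4, 2.1]), np.float64(-0.07722855844571086), array([ 0.42297216, -0.00123384,  0.02313767]), np.float64(89.92277144155429), np.float64(-1.7583643854285018), 6.6167)
```

View pics/w6.png

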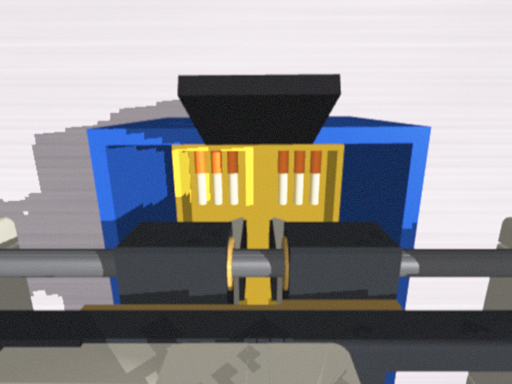

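```bash
python3 -m pendant '[[[0,0,1],0],[[0,0,1.5],0],[[0,0,1.5],0]]'
python3 -m pendant '[[[0,0,0],0],[[0,0,0],0],[[0,0,0],0],[[0,0,0],0]]' 0.28
python3 - <<'E'
from h import *
print(tool([.4215,-.0008,.021],90))
c,im=grab("wrist","w7");
E
```

```text
time: 6.92
tool_pos: [0.4232, -0.0013, 0.0221]
tool_rot: [3.141, 0.007, 3.14]
contact_force: [1.2, -0.1, -1.3]
opening: 0.0115
time: 7.25
tool_pos: [0.4233, -0.0013, 0.0222]
tool_rot: [3.141, 0.007, 3.14]
contact_force: [-0.2, 0.6, 0.4]
opening: 0.0252
(array([1.8, 0.5, 1.2]), np.float64(-0.08195290060966443), array([ 0.42330556, -0.00129626,  0.02217722]), np.float64(89.91804709939034), np.float64(-1.7583690730370436), 7.25)
```

View pics/w7.png

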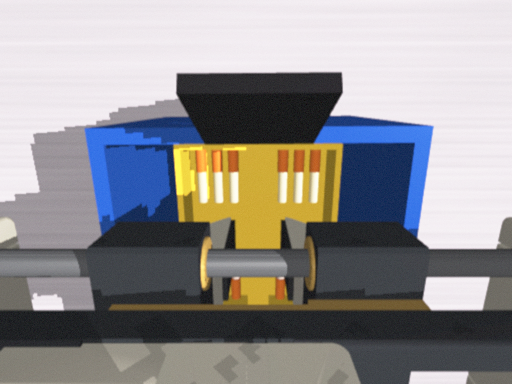

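```bash
python3 -m pendant '[[[0,0,-15],0],[[0,0,-40],0],[[0,0,-80],0],[[0,0,-120],0],[[0,0,-160],0],[[0,0,-180],0],[[0,0,-180],0]]'
python3 - <<'E'
from h import *
print(tool([.66,.03,.2],105),tool([.66,.03,.2],90)[1])
c,im=grab("wrist","w8");
E
```

```text
time: 7.88
tool_pos: [0.4244, -0.0018, 0.2068]
tool_rot: [-3.141, 0.017, 3.14]
contact_force: [1.7, -0.2, -0.5]
opening: 0.0258
(array([-235.4,   32.1,   10.7]), np.float64(-15.069883595679428), array([ 0.42444319, -0.00183349,  0.20679648]), np.float64(89.93011640432057), np.float64(-1.7573696654353304), 7.8833) -0.06988359567942837
```

View pics/w8.png

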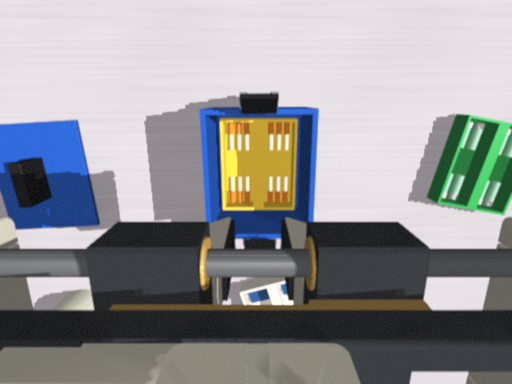

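Yellow is flat and centred in the case. Next, hover over the white tray.

```bash
python3 -m pendant '[[[-40,5,0],-4],[[-80,12,0],-8],[[-120,18,0],-12],[[-160,24,0],-15],[[-200,29,0],-15],[[-235,32,10],-15],[[-235,32,10],-15],[[-235,32,10],-15],[[-235,32,10],-15]]'
python3 - <<'E'
from h import *
c,im=grab("wrist","w9"); np.save("w9c.npy",c,allow_pickle=True)
print(tool([.66,.03,.2],105),robot.observe()['tool_rot'])
E
```

```text
time: 8.68
tool_pos: [0.6573, 0.0301, 0.195]
tool_rot: [-3.139, 0.008, -2.881]
contact_force: [0.2, -0.5, 1.2]
opening: 0.026
(array([-2.7, -0.7, -3.6]), np.float64(-0.08276965967823458), array([0.65725222, 0.03002257, 0.19635056]), np.float64(104.91723034032177), np.float64(-1.902289250426865), 8.7333) [-3.13870802  0.01007437 -2.88120881]
```

View pics/w9.png

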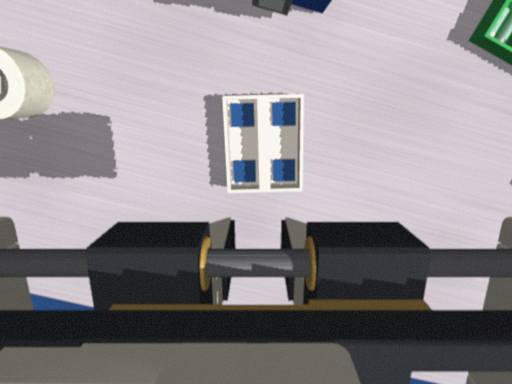

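Run:
```python
from h import *
c=np.load("w9c.npy",allow_pickle=True).item();im=cv2.imread("pics/w9.png")
crop=im[80:205,200:330];cv2.imwrite("pics/w9z.png",cv2.resize(crop,None,fx=4.5,fy=4.5,interpolation=cv2.INTER_CUBIC))
g=im.min(2); print(g[140,205:325:1].tolist())
```

```text
[206, 188, 142, 122, 123, 122, 121, 122, 121, 123, 117, 124, 121, 122, 121, 123, 121, 121, 121, 165, 233, 241, 231, 210, 223, 237, 242, 240, 241, 241, 240, 240, 240, 241, 242, 235, 184, 151, 154, 153, 157, 152, 155, 149, 153, 154, 152, 154, 151, 152, 150, 151, 165, 214, 238, 240, 241, 240, 240, 240, 239, 241, 240, 240, 241, 240, 240, 240, 240, 239, 240, 239, 241, 242, 236, 196, 154, 154, 154, 152, 153, 152, 153, 153, 153, 154, 152, 153, 154, 154, 155, 152, 133, 102, 128, 209, 240, 239, 222, 203, 202, 204, 200, 199, 200, 200, 199, 201, 200, 204, 201, 202, 206, 203, 206, 203, 206, 203, 202, 202]
```

View pics/w9z.png

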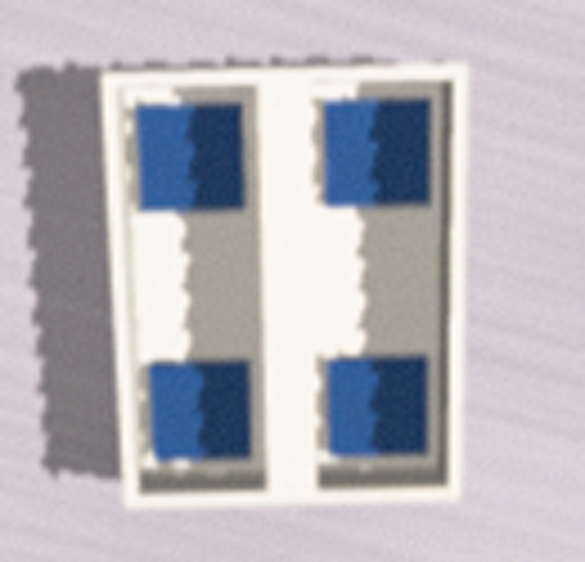

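Run:
```python
from h import *
c=np.load("w9c.npy",allow_pickle=True).item()
q=[(101,72),(467,65),(463,497),(126,505)]
P=np.array([unproj(c,(200+x/4.5-.4,80+y/4.5-.4),.024)[:2] for x,y in q]);print(P)
ce=P.mean(0);l=(P[2]+P[3]-P[0]-P[1])/2; w=(P[1]-P[0]+P[2]-P[3])/2
a=np.degrees(np.arctan2(l[1],l[0]));aw=np.degrees(np.arctan2(w[1],w[0]));print(ce,np.linalg.norm(l),np.linalg.norm(w),a,aw)
y=((a+90+aw)/2)
print(tool([ce[0],ce[1],.0125],y),y)
```

```text
[[ 0.59040405 -0.02646549]
 [ 0.56722006  0.0546653 ]
 [ 0.66644469  0.08441088]
 [ 0.69027296  0.0032044 ]]
[0.62858544 0.02895378] 0.10388507634989388 0.08450375997760841 16.61667883326703 106.15081587996276
(array([ 29.8,   6.9, 183.5]), np.float64(-1.4665170162931247), array([0.65725222, 0.03002257, 0.19635056]), np.float64(104.91723034032177), np.float64(-1.902289250426865), 8.7333) 106.38374735661489
```

```bash
python3 -m pendant '[[[10,3,35],-1.5],[[20,7,70],-1.5],[[30,7,105],-1.5],[[30,7,135],-1.5],[[30,7,155],-1.5],[[30,7,167],-1.5],[[30,7,175],-1.5],[[30,7,181],-1.5],[[30,7,183],-1.5],[[30,7,183],-1.5]]'
python3 - <<'E'
from h import *
print(tool([.6286,.029,.0125],106.4),robot.observe()['tool_rot'])
c,im=grab("wrist","w10");
E
```

```text
time: 9.57
tool_pos: [0.6288, 0.029, 0.0138]
tool_rot: [-3.138, 0.011, -2.855]
contact_force: [0.0, 0.4, 0.4]
opening: 0.0254
(array([0.2, 0.1, 1.3]), np.float64(0.01806395080879497), array([0.62884189, 0.02900169, 0.01381728]), np.float64(106.4180639508088), np.float64(-1.9336902730591108), 9.5667) [-3.13796488  0.01123766 -2.85500261]
```

View pics/w10.png

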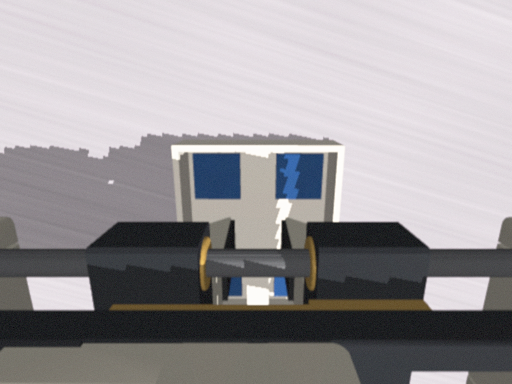

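```bash
python3 -m pendant '[[[0,0,1],0],[[0,0,1],0],[[0,0,1],0],[[0,0,1],0],[[0,0,1],0],[[0,0,1],0],[[0,0,-10],0],[[0,0,-30],0],[[0,0,-60],0],[[0,0,-95],0]]' 0 40
python3 -m pendant '[[[0,0,-40],0],[[0,0,-75],0],[[0,0,-90],0],[[0,0,-90],0]]'
python3 - <<'E'
from h import *
print(tool([.4215,-.0008,.19],90),robot.observe()['tool_rot'])
c,im=grab("wrist","w11");
E
```

```text
time: 10.45
tool_pos: [0.6262, 0.0291, 0.1084]
tool_rot: [-3.14, 0.007, -2.855]
contact_force: [1.5, -0.1, -1.4]
opening: 0.0114
time: 10.78
tool_pos: [0.6273, 0.0289, 0.2036]
tool_rot: [-3.136, 0.015, -2.855]
contact_force: [0.1, -0.5, -0.8]
opening: 0.0114
(array([206. ,  29.7,  10.4]), np.float64(16.424551706031707), array([0.62732647, 0.02894846, 0.20359998]), np.float64(106.4245517060317), np.float64(-1.9336770457335029), 10.7833) [-3.13647008  0.01472874 -2.8548547 ]
```

View pics/w11.png

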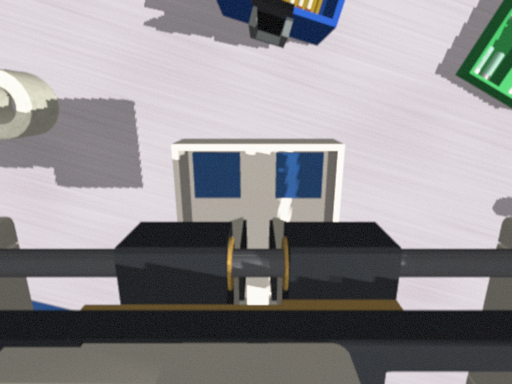

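```bash
python3 -m pendant '[[[30,4,0],3],[[65,9,0],7],[[100,14,0],11],[[135,19,0],14],[[165,24,0],16.4],[[190,28,3],16.4],[[203,29.5,6],16.4],[[206,29.5,10],16.4],[[206,29.5,10],16.4],[[206,29.5,10],16.4]]'
python3 - <<'E'
from h import *
print(tool([.4218,-.0008,.05],90),robot.observe()['tool_rot'])
c,im=grab("wrist","w12");
E
```

```text
time: 11.67
tool_pos: [0.4204, -0.0009, 0.1872]
tool_rot: [3.142, 0.009, -3.142]
contact_force: [0.8, -0.6, -1.2]
opening: 0.0115
(array([-1.000e-01,  1.000e-01,  1.372e+02]), np.float64(0.0037435950131481377), array([ 0.42044243, -0.00089218,  0.18722581]), np.float64(90.00374359501315), np.float64(-1.758005524473749), 11.6667) [ 3.14152524  0.00923868 -3.14152794]
```

View pics/w12.png

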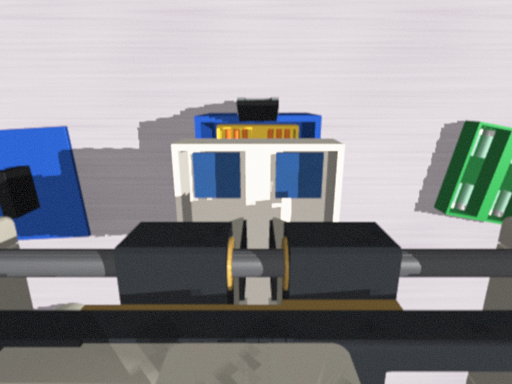

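```bash
python3 -m pendant '[[[0,0,20],0],[[0,0,40],0],[[0,0,58],0],[[0,0,76],0],[[0,0,94],0],[[0,0,112],0],[[0,0,125],0],[[0,0,135],0],[[0,0,140],0],[[0,0,143],0]]'
python3 -m pendant '[[[0,0,0],0],[[0,0,0],0]]'
python3 - <<'E'
from h import *
print(tool([.4215,-.0008,.043],90),robot.observe()['tool_rot'],robot.observe()['contact_force'])
c,im=grab("wrist","w13");
E
```

```text
time: 12.55
tool_pos: [0.4227, -0.0008, 0.0436]
tool_rot: [3.141, 0.009, -3.141]
contact_force: [-0.8, -0.1, -0.8]
opening: 0.0115
time: 12.72
tool_pos: [0.4233, -0.0008, 0.0437]
tool_rot: [3.142, 0.009, -3.141]
contact_force: [0.2, 0.1, -1.8]
opening: 0.0116
(array([1.8, 0. , 0.7]), np.float64(0.04498075872419349), array([ 0.42331901, -0.00082298,  0.04368538]), np.float64(90.0449807587242), np.float64(-1.7584948544809982), 12.7167) [ 3.14154531  0.00924018 -3.14080803] [ 0.22689204  0.14473904 -1.8346484 ]
```

View pics/w13.png

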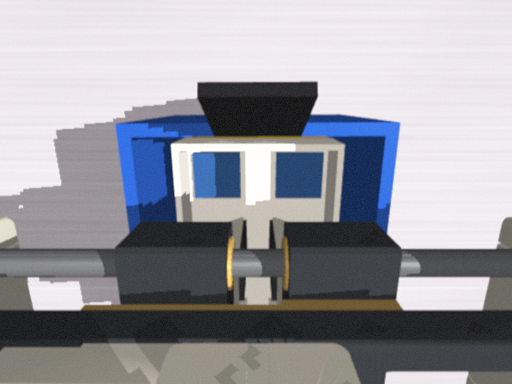

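Release and rise.

```bash
python3 -m pendant '[[[0,0,0],0],[[0,0,0],0],[[0,0,0],0],[[0,0,0],0],[[0,0,-15],0],[[0,0,-40],0],[[0,0,-80],0],[[0,0,-120],0],[[0,0,-150],0],[[0,0,-160],0]]' 0.28
python3 - <<'E'
from h import *
c,im=grab("wrist","w14"); np.save("w14c.npy",c,allow_pickle=True)
print(tool([.4675,.2472,.2],79.5),robot.observe()['tool_rot'])
E
```

```text
time: 13.6
tool_pos: [0.4237, -0.0012, 0.2087]
tool_rot: [-3.14, 0.018, -3.141]
contact_force: [0.5, -0.4, 0.3]
opening: 0.0257
(array([-43.7, 248.4,   9. ]), np.float64(10.548151368517807), array([ 0.42389301, -0.00119396,  0.20857779]), np.float64(90.04815136851781), np.float64(-1.757866738628583), 13.65) [-3.13995291  0.01835035 -3.14072217]
```

View pics/w14.png

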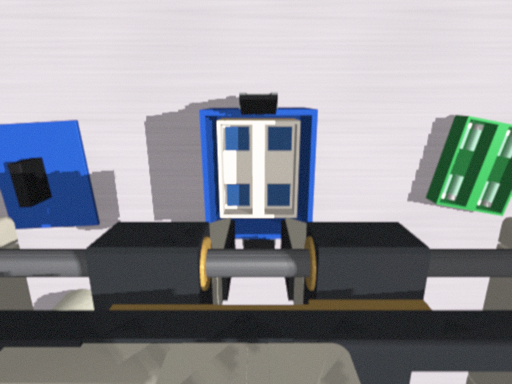

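White is flat on yellow. Next, green.

```bash
python3 -m pendant '[[[-8,35,0],3],[[-15,75,0],6],[[-22,115,0],9],[[-30,155,0],10.5],[[-38,195,0],10.5],[[-43,230,5],10.5],[[-43,248,9],10.5],[[-43,248,9],10.5],[[-43,248,9],10.5]]'
python3 - <<'E'
from h import *
c,im=grab("wrist","w15"); np.save("w15c.npy",c,allow_pickle=True)
cv2.imwrite("pics/w15z.png",cv2.resize(im[80:230,190:340],None,fx=4,fy=4,interpolation=cv2.INTER_CUBIC))
hsv=cv2.cvtColor(im,cv2.COLOR_BGR2HSV);H,S,V=[hsv[...,i] for i in range(3)]
m=((S>90)&(H>45)&(H<90)&(V>40)).astype(np.uint8);m[235:]=0
ys,xs=np.nonzero(m);P=np.array([unproj(c,p,.024)[:2] for p in zip(xs,ys)],np.float32);print(cv2.minAreaRect(P),xs.min(),xs.max(),ys.min(),ys.max())
print(tool([.425,.2551,.0125],79.5),robot.observe()['tool_rot'])
E
```

```text
time: 14.4
tool_pos: [0.466, 0.2472, 0.1986]
tool_rot: [3.141, 0.016, 2.961]
contact_force: [0.3, -0.8, 0.3]
opening: 0.0256
((0.42605060338974, 0.26003319025039673), (0.08385224640369415, 0.10345886647701263), 79.44467163085938) 223 303 80 177
(array([ 45.3,   1.1, 185.8]), np.float64(0.09266772303486448), array([0.46626374, 0.24634537, 0.19905959]), np.float64(79.59266772303486), np.float64(-1.0402933181132028), 14.45) [3.1412386  0.01685038 2.95994447]
```

View pics/w15.png

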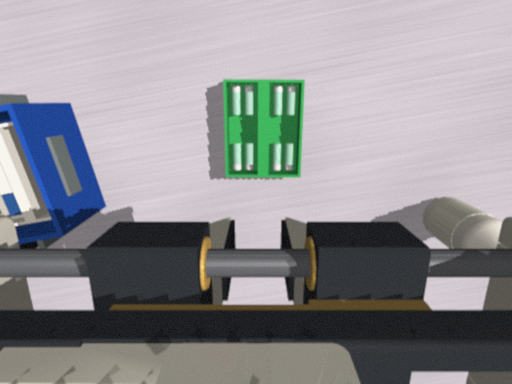

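View pics/w15z.png

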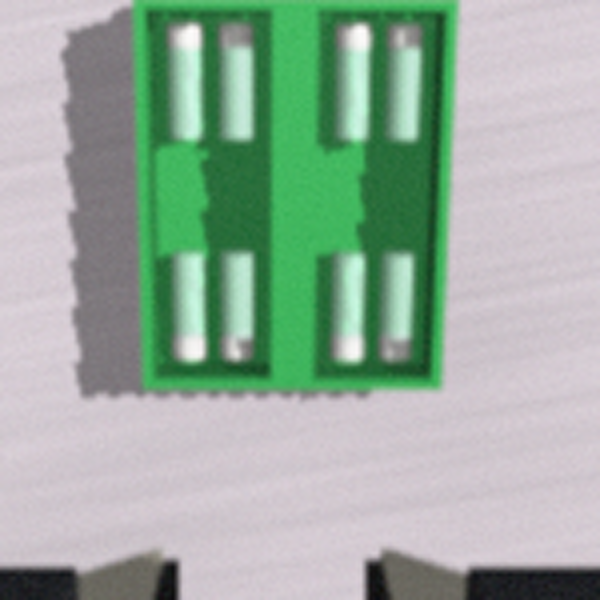

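Run:
```python
from h import *
print(tool([.426,.26,.0125],79.5),robot.observe()['tool_rot'])
```

```text
(array([ 45.2,   6.1, 185.8]), np.float64(0.09266772303486448), array([0.46626374, 0.24634537, 0.19905959]), np.float64(79.59266772303486), np.float64(-1.0402933181132028), 14.45) [3.1412386  0.01685038 2.95994447]
```

```bash
python3 -m pendant '[[[15,3,30],0],[[30,6,65],0],[[45,6,100],0],[[45,6,132],0],[[45,6,155],0],[[45,6,168],0],[[45,6,177],0],[[45,6,183],0],[[45,6,185],0],[[45,6,185],0]]'
python3 - <<'E'
from h import *
print(tool([.426,.26,.0125],79.5),robot.observe()['tool_rot'])
c,im=grab("wrist","w16");
E
```

```text
time: 15.28
tool_pos: [0.4266, 0.2595, 0.0137]
tool_rot: [3.141, 0.017, 2.959]
contact_force: [-0.7, 0.2, -0.1]
opening: 0.0257
(array([0.7, 0.4, 1.1]), np.float64(0.04866492486380025), array([0.42661588, 0.25947009, 0.01365216]), np.float64(79.5486649248638), np.float64(-0.9791275866205748), 15.2833) [3.14100833 0.0173664  2.9591723 ]
```

View pics/w16.png

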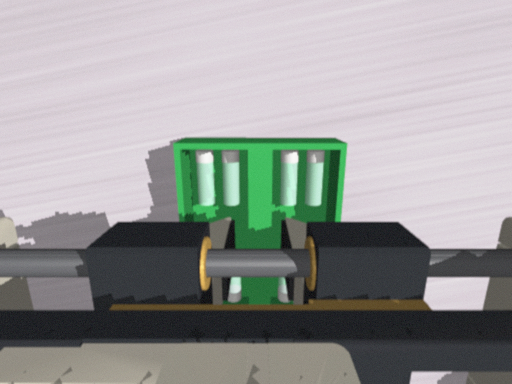

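```bash
python3 -m pendant '[[[0,0,1],0],[[0,0,1],0],[[0,0,1],0],[[0,0,1],0],[[0,0,1],0],[[0,0,1],0],[[0,0,-10],0],[[0,0,-30],0],[[0,0,-60],0],[[0,0,-95],0]]' 0 40
python3 -m pendant '[[[0,0,-40],0],[[0,0,-75],0],[[0,0,-90],0],[[0,0,-90],0]]'
python3 - <<'E'
from h import *
print(tool([.4218,-.0008,.195],90),robot.observe()['tool_rot'])
c,im=grab("wrist","w17");
E
```

```text
time: 16.17
tool_pos: [0.4236, 0.2594, 0.1085]
tool_rot: [-3.14, 0.014, 2.959]
contact_force: [0.7, 0.4, -0.9]
opening: 0.0112
time: 16.5
tool_pos: [0.4241, 0.2606, 0.2025]
tool_rot: [3.139, 0.021, 2.96]
contact_force: [0.7, 0.2, -1.6]
opening: 0.0115
(array([ -44.9, -257.5,    7.7]), np.float64(-10.417504988256368), array([0.42405499, 0.26058681, 0.20245778]), np.float64(79.58249501174363), np.float64(-0.9824505580657067), 16.5) [3.13876392 0.02060929 2.9597146 ]
```

View pics/w17.png

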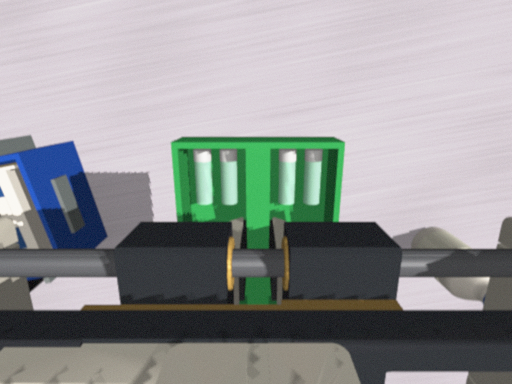

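```bash
python3 -m pendant '[[[-5,-30,0],-2],[[-12,-70,0],-4],[[-19,-110,0],-6],[[-26,-150,0],-8],[[-33,-190,0],-10],[[-40,-225,0],-10.4],[[-45,-250,4],-10.4],[[-46,-257.5,8],-10.4],[[-46,-257.5,8],-10.4],[[-46,-257.5,8],-10.4]]'
python3 - <<'E'
from h import *
print(tool([.423,-.0008,.067],90),robot.observe()['tool_rot'])
c,im=grab("wrist","w18"); 
print(unproj(c,(195.5,114),.086),unproj(c,(321,114),.086))
E
```

```text
time: 17.38
tool_pos: [0.4208, -0.001, 0.1911]
tool_rot: [-3.14, 0.014, 3.14]
contact_force: [0.4, -0.0, -1.1]
opening: 0.0113
(array([ -0.5,   0.4, 124.1]), np.float64(-0.09369760330395138), array([ 0.42080076, -0.00104037,  0.19110649]), np.float64(89.90630239669605), np.float64(-1.755473998538013), 17.3833) [-3.14007627  0.01351233  3.13997781]
[ 0.35847    -0.05361354  0.086     ] [0.35868896 0.05212108 0.086     ]
```

View pics/w18.png

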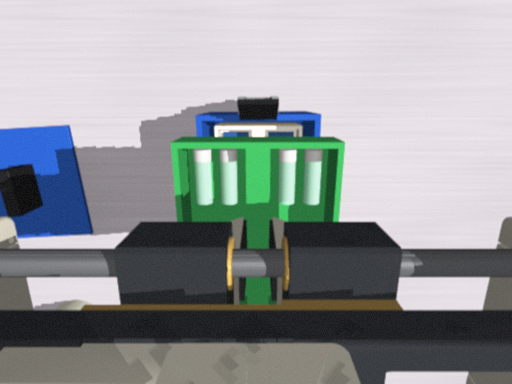

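Underside is due at 53 mm, so the TCP goes to about 66–67 mm.

```bash
python3 -m pendant '[[[0,0,20],0],[[0,0,40],0],[[0,0,58],0],[[0,0,76],0],[[0,0,92],0],[[0,0,105],0],[[0,0,114],0],[[0,0,120],0],[[0,0,124],0],[[0,0,124],0]]'
python3 -m pendant '[[[0,0,0],0],[[0,0,0],0]]'
python3 - <<'E'
from h import *
print(tool([.4215,-.0008,.067],90),robot.observe()['tool_rot'],robot.observe()['contact_force'])
c,im=grab("wrist","w19");
E
```

```text
time: 18.27
tool_pos: [0.4229, 0.0001, 0.0672]
tool_rot: [-3.14, 0.014, -3.14]
contact_force: [-0.3, 0.4, -0.4]
opening: 0.0116
time: 18.43
tool_pos: [0.4231, 0.0004, 0.0676]
tool_rot: [-3.14, 0.015, -3.14]
contact_force: [-1.0, 0.9, -0.5]
opening: 0.0114
(array([ 1.7, -1.2,  0.6]), np.float64(0.09210629749034638), array([4.23141702e-01, 4.09660500e-04, 6.76402912e-02]), np.float64(90.09210629749035), np.float64(-1.7552670817894338), 18.4333) [-3.1401103   0.01473641 -3.13996325] [-1.0371828   0.90843339 -0.46090421]
```

View pics/w19.png

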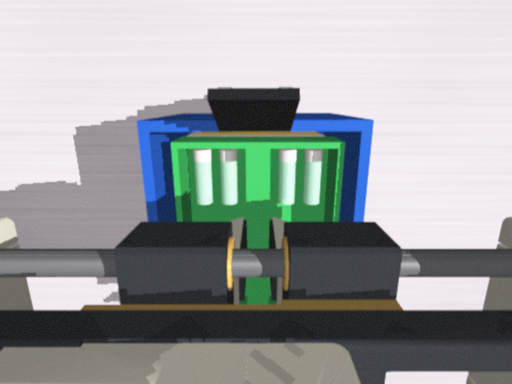

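```bash
python3 -m pendant '[[[0,0,0],0],[[0,0,0],0],[[0,0,0],0],[[0,0,0],0],[[0,0,-15],0],[[0,0,-40],0],[[0,0,-80],0],[[0,0,-120],0],[[0,0,-140],0],[[0,0,-140],0]]' 0.28
python3 - <<'E'
from h import *
c,im=grab("wrist","w20"); np.save("w20c.npy",c,allow_pickle=True)
print(tool([.48,-.258,.22],93),robot.observe()['tool_rot'])
E
```

```text
time: 19.32
tool_pos: [0.4235, 0.0, 0.2123]
tool_rot: [-3.138, 0.024, -3.14]
contact_force: [0.6, 0.0, 0.0]
opening: 0.0255
(array([ -57.5, -258.4,   -8.3]), np.float64(-2.9193499049453067), array([4.22304533e-01, 2.60353706e-04, 2.09822997e-01]), np.float64(90.0806500950547), np.float64(-1.7549548779182744), 19.3667) [-3.13899326  0.02040895 -3.140132  ]
```

View pics/w20.png

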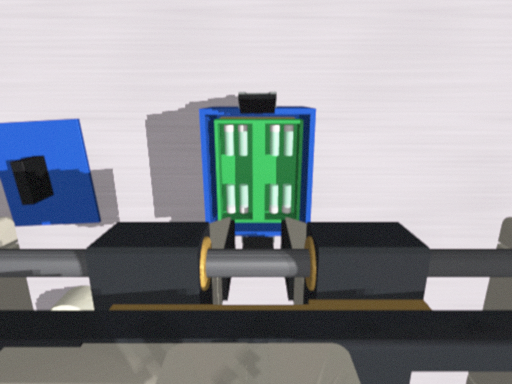

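Green is in place. Moving to the lid.

```bash
python3 -m pendant '[[[-8,-35,0],-1],[[-17,-75,0],-2],[[-26,-115,0],-3],[[-35,-155,-3],-3],[[-44,-195,-6],-3],[[-52,-230,-8],-3],[[-57,-252,-8],-3],[[-57,-258,-8],-3],[[-57,-258,-8],-3],[[-57,-258,-8],-3]]' 0.5
python3 - <<'E'
from h import *
c,im=grab("wrist","w21"); np.save("w21c.npy",c,allow_pickle=True)
hsv=cv2.cvtColor(im,cv2.COLOR_BGR2HSV);H,S,V=[hsv[...,i] for i in range(3)]
m=((S>120)&(H>100)&(H<130));m[235:]=0;m[:,400:]=0;m[:,:150]=0
ys,xs=np.nonzero(m);P=np.array([unproj(c,p,.012)[:2] for p in zip(xs,ys)],np.float32);print(cv2.minAreaRect(P),xs.min(),xs.max(),ys.min(),ys.max())
print(tool([.4404,-.26,.02],93),robot.observe()['tool_rot'])
E
```

```text
time: 20.2
tool_pos: [0.4787, -0.2566, 0.2182]
tool_rot: [-3.14, 0.018, -3.088]
contact_force: [0.2, 0.3, -0.5]
opening: 0.0461
((0.4739571809768677, -0.25977417826652527), (0.19617879390716553, 0.11080783605575562), 2.1276333332061768) 208 304 73 232
(array([ 42.3,  -1.4, 198. ]), np.float64(0.10954207081337586), array([ 0.4788703 , -0.25611341,  0.21871571]), np.float64(93.10954207081338), np.float64(-2.2669605443638887), 20.25) [-3.13983377  0.01856559 -3.08728825]
```

View pics/w21.png

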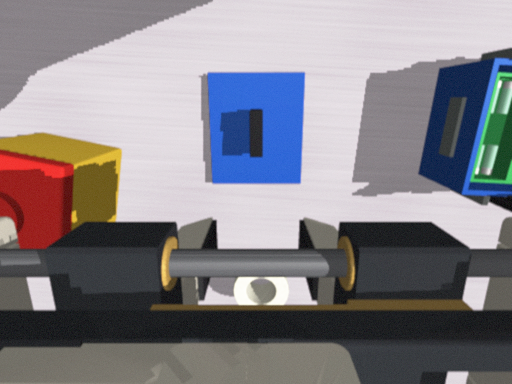

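Run:
```python
from h import *
c=np.load("w21c.npy",allow_pickle=True).item();im=cv2.imread("pics/w21.png")
hsv=cv2.cvtColor(im,cv2.COLOR_BGR2HSV);H,S,V=[hsv[...,i] for i in range(3)]
m=((S>120)&(H>100)&(H<130));m[192:]=0;m[:,400:]=0;m[:,:190]=0
ys,xs=np.nonzero(m);P=np.array([unproj(c,p,.012)[:2] for p in zip(xs,ys)],np.float32);print(cv2.minAreaRect(P),xs.min(),xs.max(),ys.min(),ys.max())
m=(V<50)&(S<120);m[170:]=0;m[:95]=0;m[:,280:]=0;m[:,235:]=m[:,235:];m[:,:235]=0
ys,xs=np.nonzero(m);print(xs.min(),xs.max(),ys.min(),ys.max())
s=robot.observe();print(s['tool_pos'])
```

```text
((0.4401768445968628, -0.2611692547798157), (0.1270446479320526, 0.10908199846744537), 3.0980560779571533) 208 304 73 182
250 260 110 155
[ 0.4788703  -0.25611341  0.21871571]
```

```bash
python3 - <<'E'
from h import *
print(tool([.4402,-.2606,.019],93.1))
E
python3 -m pendant '[[[15,-2,35],0],[[30,-4,70],0],[[41,-4,105],0],[[41,-4,135],0],[[41,-4,155],0],[[41,-4,170],0],[[41,-4,182],0],[[41,-4,192],0],[[41,-4,198],0],[[41,-4,198],0]]'
python3 - <<'E'
from h import *
print(tool([.4402,-.2606,.019],93.1))
c,im=grab("wrist","w22")
E
```

```text
(array([ 42.6,  -2. , 199. ]), np.float64(0.009542070813381542), array([ 0.4788703 , -0.25611341,  0.21871571]), np.float64(93.10954207081338), np.float64(-2.2669605443638887), 20.25)
time: 21.08
tool_pos: [0.4415, -0.2612, 0.0192]
tool_rot: [-3.141, 0.017, -3.086]
contact_force: [-0.2, -0.6, 1.0]
opening: 0.0464
(array([1.2, 0.7, 0.2]), np.float64(0.073415204815376), array([ 0.44148114, -0.26123469,  0.01923432]), np.float64(93.17341520481537), np.float64(-2.329571956494345), 21.0833)
```

View pics/w22.png

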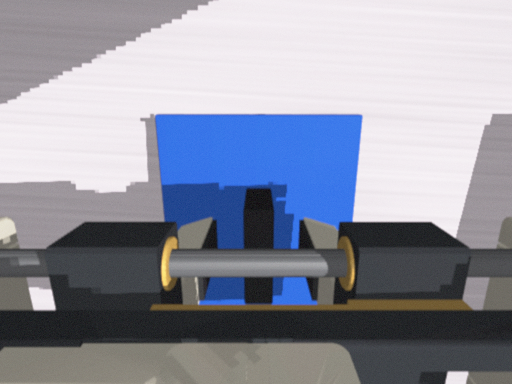

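Handle is at column 258, midway between the fingers. Gripping and lifting.

```bash
python3 -m pendant '[[[1,0,0],0],[[1,0,0],0],[[1,0,0],0],[[1,0,0],0],[[1,0,0],0],[[1,0,0],0],[[1,0,-10],0],[[1,0,-30],0],[[1,0,-60],0],[[1,0,-95],0]]' 0 55
python3 -m pendant '[[[0,0,-40],0],[[0,0,-75],0],[[0,0,-105],0],[[0,0,-120],0],[[0,0,-120],0]]'
python3 - <<'E'
from h import *
c,im=grab("wrist","w23")
print(tool([.4215,-.0008,.22],90),robot.observe()['tool_rot'])
E
```

```text
time: 21.97
tool_pos: [0.4379, -0.261, 0.1151]
tool_rot: [3.14, 0.015, -3.086]
contact_force: [1.2, -0.0, -1.0]
opening: 0.0135
time: 22.38
tool_pos: [0.4373, -0.2623, 0.2395]
tool_rot: [-3.137, 0.021, -3.086]
contact_force: [0.2, -0.2, -2.2]
opening: 0.0136
(array([  0.9, 261.2,  16.4]), np.float64(3.1548282980728146), array([ 0.43648229, -0.26155979,  0.23673768]), np.float64(93.15482829807281), np.float64(-2.3270214565717895), 22.4333) [-3.14041787  0.0177654  -3.08650964]
```

View pics/w23.png

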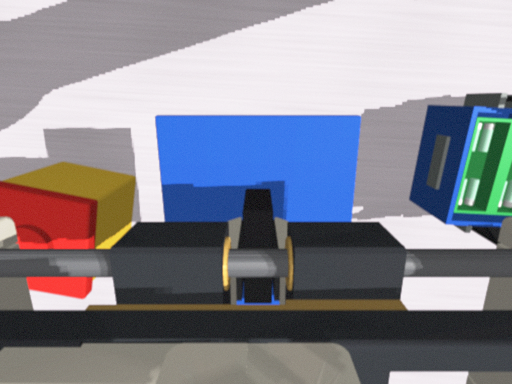

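Run:
```python
from h import *
c=robot.calibration("wrist");s=robot.observe();Rm=R.from_euler('xyz',s['tool_rot']).as_matrix()
z=s['tool_pos'][2]-.0072
for p in [(155.5,115),(360.5,115)]:
    print(Rm.T@(unproj(c,p,z)-s['tool_pos']))
print(s['tool_pos'])
```

```text
[ 0.06575026 -0.05419182  0.0060966 ]
[0.06570429 0.05410866 0.00597019]
[ 0.43648229 -0.26155979  0.23673768]
```

```bash
python3 -m pendant '[[[0,35,0],1],[[0,75,0],2],[[0,115,0],3],[[0,155,0],3.2],[[0,195,0],3.2],[[0,230,4],3.2],[[0,252,10],3.2],[[0,261,16],3.2],[[0,261,16],3.2],[[0,261,16],3.2]]'
python3 - <<'E'
from h import *
c,im=grab("wrist","w24")
print(tool([.422,-.0008,.15],90),robot.observe()['tool_rot'])
E
```

```text
time: 23.27
tool_pos: [0.4218, -0.0012, 0.2193]
tool_rot: [-3.141, 0.015, -3.141]
contact_force: [0.6, -0.3, -2.1]
opening: 0.0136
(array([ 1.4,  1. , 69.8]), np.float64(-0.05787283569736701), array([ 0.4222939 , -0.00180897,  0.21981418]), np.float64(89.94212716430263), np.float64(-1.7589876630476637), 23.3167) [-3.14108449  0.01631545  3.14059087]
```

View pics/w24.png

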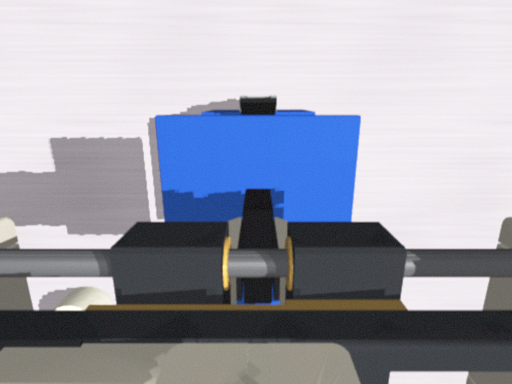

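```bash
python3 -m pendant '[[[1,0.8,20],0],[[1,0.8,40],0],[[1.5,0.8,58],0],[[1.5,0.8,72],0],[[1.5,0.8,82],0],[[1.5,0.8,88],0],[[1.5,0.8,90],0],[[1.5,0.8,90],0]]'
python3 - <<'E'
from h import *
c,im=grab("wrist","w25");grab("scene","s25")
print(tool([.422,-.0008,.1],90),robot.observe()['tool_rot'],robot.observe()['contact_force'])
E
```

```text
time: 23.98
tool_pos: [0.4224, -0.0019, 0.1297]
tool_rot: [-3.141, 0.016, 3.139]
contact_force: [-0.8, 0.0, -1.5]
opening: 0.0137
(array([ 1.3,  0.8, 30.3]), np.float64(-0.09471831443516976), array([ 0.42277955, -0.00159941,  0.13031908]), np.float64(89.90528168556483), np.float64(-1.7582589948288099), 24.0833) [-3.14075159  0.01735476  3.1399541 ] [-0.05001633  0.25242238 -2.12138945]
```

View pics/w25.png

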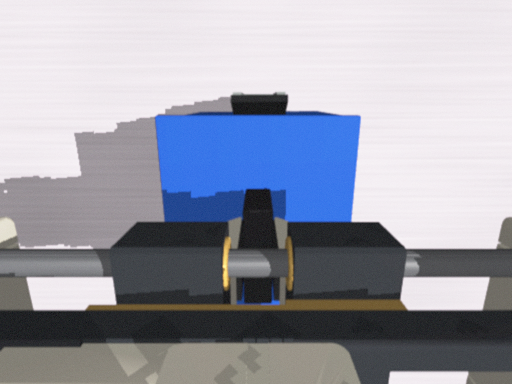

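Aligned, with the catch visible at (259,102) just beyond the lid's edge. Pressing down slowly.

```bash
python3 -m pendant '[[[0.5,0.5,3],0],[[0.5,0.5,6],0],[[0.5,0.5,9],0],[[0.5,0.5,12],0],[[0.5,0.5,15],0],[[0.5,0.5,18],0]]'
python3 -m pendant '[[[0,0,2],0],[[0,0,4],0],[[0,0,6],0],[[0,0,8],0]]'
python3 - <<'E'
from h import *
print(tool([.422,-.0008,.1],90),robot.observe()['tool_rot'],robot.observe()['contact_force'])
E
```

```text
time: 24.58
tool_pos: [0.4237, -0.0012, 0.1131]
tool_rot: [-3.14, 0.02, 3.14]
contact_force: [-1.3, 0.2, 9.4]
opening: 0.0135
time: 24.92
tool_pos: [0.4241, -0.0012, 0.1053]
tool_rot: [-3.14, 0.021, 3.141]
contact_force: [-1.7, 0.1, 3.0]
opening: 0.0136
(array([2.3, 0.4, 5.3]), np.float64(-0.06097312168569147), array([ 0.42414457, -0.00123418,  0.1053283 ]), np.float64(89.93902687831431), np.float64(-1.7575338333707102), 24.9167) [-3.13993892  0.02128293  3.14056367] [-1.66515456  0.12499314  3.03111201]
```

```bash
python3 -m pendant '[[[0.5,0,2],0],[[0.5,0,4],0],[[0.5,0,6],0],[[0.5,0,7],0]]'
python3 -m pendant '[[[0,0,1],0],[[0,0,2],0],[[0,0,2],0]]'
python3 - <<'E'
from h import *
grab("wrist","w26");grab("scene","s26")
print(tool([.422,-.0008,.1],90),robot.observe()['tool_rot'],robot.observe()['contact_force'])
E
```

```text
time: 25.25
tool_pos: [0.4233, -0.0011, 0.1001]
tool_rot: [-3.14, 0.021, 3.141]
contact_force: [-15.6, 2.0, 45.9]
opening: 0.0138
time: 25.5
tool_pos: [0.4233, -0.0011, 0.1002]
tool_rot: [-3.14, 0.022, 3.141]
contact_force: [-9.4, 0.9, 30.7]
opening: 0.0135
(array([1.3, 0.3, 0.1]), np.float64(-0.032057758885088106), array([ 0.42334668, -0.00113544,  0.10015389]), np.float64(89.96794224111491), np.float64(-1.7577754520902433), 25.6) [-3.13955543  0.0218034   3.14107756] [-1.00983046e+01 -2.46527215e-02  3.06496635e+01]
```

View pics/w26.png

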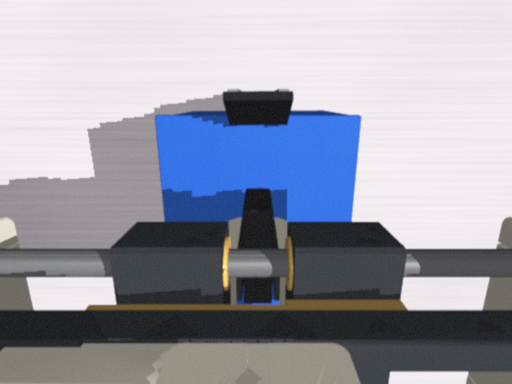

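The stop is firm at 100 mm (99 expected) and the far catch overlaps the lid edge. I'll release, rise a little and check.

```bash
python3 -m pendant '[[[0,0,-1],0],[[0,0,-1],0],[[0,0,-1],0],[[0,0,-1],0],[[0,0,-1],0],[[0,0,-30],0],[[0,0,-65],0],[[0,0,-100],0],[[0,0,-100],0]]' 0.4
python3 - <<'E'
from h import *
c,im=grab("wrist","w27");c,im=grab("scene");cv2.imwrite("pics/s27.png",cv2.resize(im[120:220,210:350],None,fx=5,fy=5,interpolation=cv2.INTER_CUBIC))
print(tool([.48,-.0008,.25],90),robot.observe()['tool_rot'])
E
```

```text
time: 26.35
tool_pos: [0.4243, -0.0015, 0.2055]
tool_rot: [-3.138, 0.032, 3.141]
contact_force: [1.6, -0.0, 0.2]
opening: 0.0367
(array([-59.4,   0.1, -47.8]), np.float64(-0.032201197962578476), array([ 0.42175819, -0.00102306,  0.20081036]), np.float64(89.96779880203742), np.float64(-1.7574005213996464), 26.45) [-3.13908977  0.02437895  3.14109165]
```

View pics/w27.png

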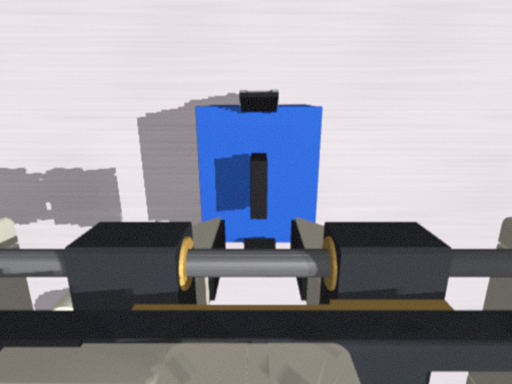

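View pics/s27.png

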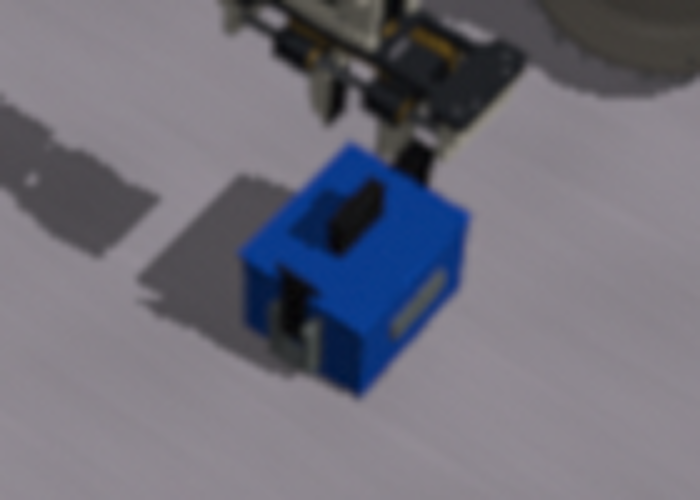

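```bash
python3 -m pendant '[[[-30,0,-20],0],[[-65,0,-30],0],[[-90,0,-30],0],[[-100,0,-30],0],[[-100,0,-30],0],[[-100,0,-30],0]]' 0
python3 - <<'E'
from h import *
c,im=grab("wrist")
cv2.imwrite("pics/w28.png",cv2.resize(im[0:200,130:390],None,fx=3,fy=3,interpolation=cv2.INTER_CUBIC))
Z=lambda x,y,z:[.421+x,-.001+y,z]
def show(off):
    pts=[Z(sx*.065,sy*.055,.092+off) for sx in(-1,1) for sy in(-1,1)]+[Z(-.025,0,.128+off),Z(.025,0,.128+off)]
    print(off,np.round(proj(c,pts),1).tolist())
show(0);show(.01)
E
```

```text
time: 26.95
tool_pos: [0.52, -0.0009, 0.231]
tool_rot: [-3.14, 0.02, 3.141]
contact_force: [1.0, -0.8, 0.9]
opening: 0.0023
0 [[193.4, -11.2], [322.3, -11.4], [201.4, 141.5], [314.4, 141.4], [257.8, 31.5], [257.9, 98.6]]
0.01 [[190.9, -15.5], [324.8, -15.7], [199.5, 142.9], [316.3, 142.9], [257.8, 28.6], [257.8, 98.6]]
```

View pics/w28.png

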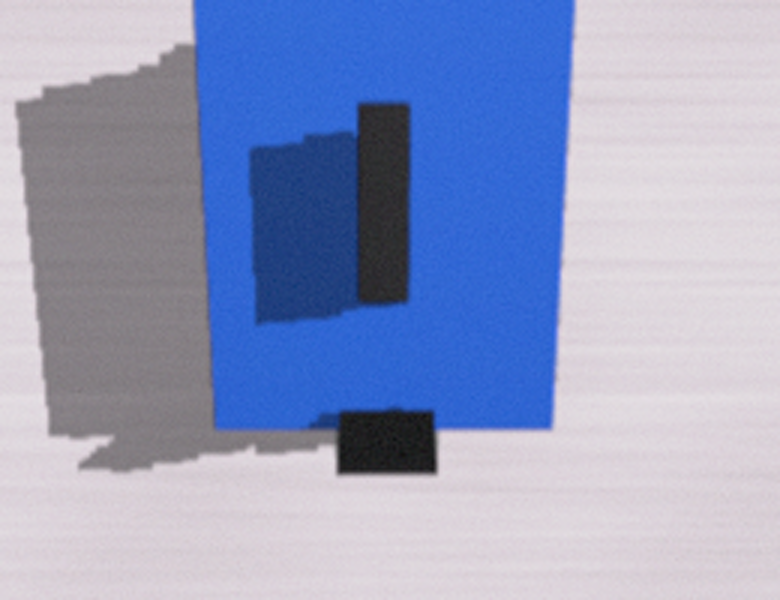

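```bash
python3 -m pendant '[[[30,0,0],0],[[65,0,0],0],[[70,0,0],0],[[70,0,0],0],[[70,0,0],0]]'
python3 - <<'E'
from h import *
c,im=grab("wrist")
cv2.imwrite("pics/w29.png",cv2.resize(im[40:220,150:370],None,fx=3.4,fy=3.4,interpolation=cv2.INTER_CUBIC))
for off in (0,.01):
    pts=[[.421+sx*.065,-.001+sy*.055,.092+off] for sx in(-1,1) for sy in(-1,1)]
    print(off,np.round((proj(c,pts)-[150,40])*3.4).tolist())
print(tool([.422,-.001,.135]))
E
```

```text
time: 27.42
tool_pos: [0.4497, -0.0009, 0.2305]
tool_rot: [-3.139, 0.022, 3.141]
contact_force: [-0.6, 0.0, -0.3]
opening: 0.0002
0 [[163.0, 122.0], [571.0, 122.0], [187.0, 575.0], [548.0, 575.0]]
0.01 [[155.0, 120.0], [578.0, 119.0], [181.0, 587.0], [553.0, 587.0]]
(array([30.4,  0.1, 94.8]), None, array([ 0.45031696, -0.00094213,  0.23043845]), np.float64(89.95992383851278), np.float64(-1.7444831465847517), 27.4667)
```

View pics/w29.png

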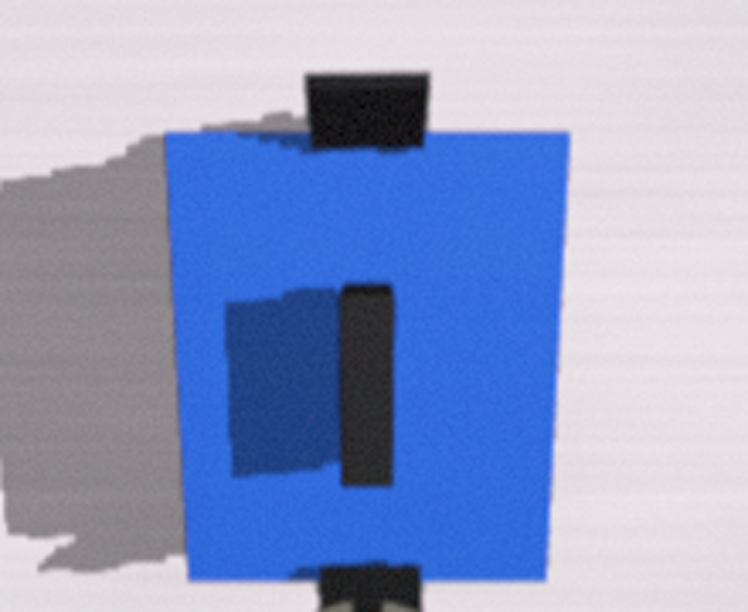

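Both catches overlap the lid's ends, and the lid corners fit the home height. Checking that the bystanders haven't moved, then handing in.

Run:
```python
from h import *
grab("top","t30")
a=cv2.imread("pics/a_top.png").astype(int);b=cv2.imread("pics/t30.png").astype(int)
for n,(x0,y0,x1,y1) in dict(tape=(308,148,345,182),sharps=(375,170,435,222),bottle=(88,170,115,196)).items(): print(n,abs(a-b)[y0:y1,x0:x1].mean())
print(robot.observe()['contact_force'],robot.observe()['time'])
print(robot.hand_in())
```

```text
tape 1.9313725490196079
sharps 14.750641025641025
bottle 1.9382716049382716
[0.40131081 0.12709704 0.54347572] 27.5167
the job is handed in; nothing more can be done
None
```

View pics/t30.png

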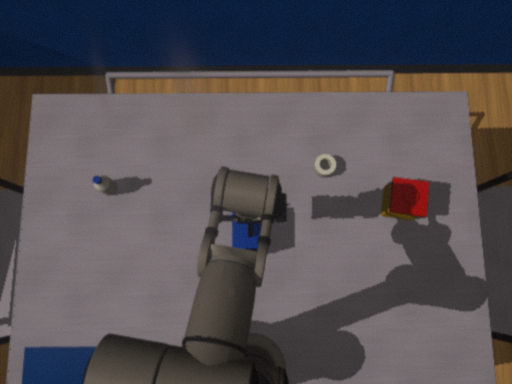

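I packed the yellow, white and green trays flat in the case, in that order, then pressed the lid home and let go of everything. I handed the job in at 27.5 s. No verdict was reported.

- **Trays:** the wrist pictures after each release showed that tray lying flat and centred in the case.
- **Lid:** it stopped firmly under a peak of 46 N, with the TCP at 100 mm against about 99 expected. After release, its corners in the wrist pictures fitted the home height and both catches overlapped its ends. It sits about 2 mm off the case's middle along x.
- **Not checked:** I did not probe the handle's height directly. The lid's height rests on the pictures and the firm stop.
- **Tool tilt:** it crept up to about 0.02 rad during the run, under the 0.08 limit.
- **Bystanders:** the tape roll and the bottle look unchanged in the top camera. The sharps container's pixels differed (14.8 against about 1.9 for the others). The last top picture shows the arm's shadow on it, and it stands in the same place.
- **At hand-in:** the open gap between the gripper and the lid was about 100 mm, and the contact force was near zero.

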